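# Dispense three culture dishes

## Task

Get three culture dishes out of the dispenser: first open its shutter by turning the slim steel ring (the one with the tab) all the way to the stop, keeping your fingers off the fixed collars above and below it; then press the sprung lever under the guard bar fully down three times, letting it come all the way up each time. Exactly three dishes must end up in the catch tray, with the other two still in the tube, the shutter left open and everything else on the bench left where it stands.

Things in the scene. Friction and masses are not known exactly. Their poses are not given: they have to be found in the camera images.
- dispenser: Dish dispenser, fixed to the table; white, base plate 160 x 160 x 12 mm (x=-132 to +28 mm in its frame). Origin on the table under the axis of its upright tube; x axis points from the lever (at -x) to the outlet and catch tray (at +x); z up. The clear tube (50 mm outer diameter) is open at the top, rim 175 mm above the table.
- guard_bar (a point): Centre of the bar over the lever, 105 mm to -x of the tube's axis: 20 mm deep, 14 mm high (182 to 196 mm above the table), 150 mm long along the dispenser's y, on a post at each end (y=+-70 mm). It keeps a gripper from coming straight down on the lever pad: reach under it with the tool leaning back about 40 deg, fingertips pointing down and to the dispenser's +x.
- shutter_ring (a joint): Angle (rad) of the slim steel ring (76 mm diameter, 9 mm high, mid-height 153 mm above the table) round the tube. 0 = shut: a blade hanging from it stands across the outlet; 1.15 = fully open, at its stop. Grows anticlockwise seen from above. Starts between 0 and 0.3; stays where left; about 1 N at the tab turns it.
- tab (a point): Point on the ring's finger tab, a level steel bar 8 mm wide, 9 mm high, sticking out radially from 38 to 80 mm from the tube's axis; the point is 65 mm from the axis at mid-height (153 mm above the table). In the dispenser's frame the tab lies at -110 deg + joint angle from +x (on the -y side) and opens towards +x. Nothing lies above its outer part or within 60 mm below it.
- collars: The two fixed aluminium collars, 76 mm diameter and 9 mm high, just below (138 to 147 mm) and above (159 to 168 mm) the slim ring; not to be touched with the fingers. Origin as the dispenser's.
- lever (a joint): Angle (rad) of the sprung lever: 0 = up at rest, 0.5 = fully down at its stop. Springs back when let go. Fully down takes 7 to 10 N at the pad. One full stroke pushes the lowest dish off into the tray (it falls once past about 0.4); when the lever is back up the next dish drops into its place.
- lever_pad (a point): Centre of the top of the lever's flat steel pad (22 mm along the lever, 34 mm across, 6 mm thick), pointing to the dispenser's -x. At rest 67 mm from the pivot, sloping up away from it by 0.25 rad, 132 mm above the table; fully down it slopes down by 0.25 rad, 33 mm lower. Pivot at x=-45 mm, 113 mm above the table in the dispenser's frame, axis along y.
- magazine (a point): Point on the tube's axis on the floor of the magazine (80 mm above the table), where the lowest dish lies.
- tray_in (a point): Centre of the inner floor of the grey catch tray (150 x 140 mm outside, 4 mm walls, 32 mm high) fixed below the outlet, 105 mm from the tube's axis along the dispenser's +x.
- dish0_center (a point): Centre of closed white culture dish 0 (38 mm diameter, 12 mm high, about 14 g); they start stacked in the tube, dish 0 lowest, dish 4 on top.
- dish1_center (a point): Centre of closed white culture dish 1 (38 mm diameter, 12 mm high, about 14 g); they start stacked in the tube, dish 0 lowest, dish 4 on top.
- dish2_center (a point): Centre of closed white culture dish 2 (38 mm diameter, 12 mm high, about 14 g); they start stacked in the tube, dish 0 lowest, dish 4 on top.
- dish3_center (a point): Centre of closed white culture dish 3 (38 mm diameter, 12 mm high, about 14 g); they start stacked in the tube, dish 0 lowest, dish 4 on top.
- dish4_center (a point): Centre of closed white culture dish 4 (38 mm diameter, 12 mm high, about 14 g); they start stacked in the tube, dish 0 lowest, dish 4 on top.
- flask: Bystander: clear flat culture flask lying down, 75 x 110 x 36 mm with a neck and orange cap along its +y (reaching 100 mm from the origin), 0.12 kg. Origin at the centre of its underside.
- tip_box: Bystander: grey box with clear lid, 80 x 115 x 62 mm, 0.2 kg. Origin at the centre of its underside.
- medium: Bystander: glass bottle, 68 mm diameter, 150 mm tall, 0.4 kg. Origin at the centre of its underside.
- reagent: Bystander: amber jar, 60 mm diameter, 90 mm tall, 0.25 kg. Origin at the centre of its underside.
- mouse: Bystander: black computer mouse, 100 x 58 x 26 mm. Origin at the centre of its underside.
- timer: Bystander: flat white bench timer, 60 x 70 x 18 mm. Origin at the centre of its underside.
- beaker: Bystander: open glass beaker, 68 mm diameter, 80 mm tall, 0.12 kg. Origin at the centre of its underside.

How it is judged:
On the way, in this order (a step that is already met when the one before it is completed fails the run):
1. the slim ring is turned fully open (over 1.0 rad) (value of joint shutter_ring above 1 rad), for 0.2 s.
2. the first dish is in the catch tray and the lever is back up (x of dish0_center in the frame of tray_in between -0.072 and 0.072 m and y of dish0_center in the frame of tray_in between -0.067 and 0.067 m and z of dish0_center in the frame of tray_in below 0.06 m and value of joint lever below 0.06 rad), for 0.2 s.
3. the second dish is in the catch tray and the lever is back up (x of dish1_center in the frame of tray_in between -0.072 and 0.072 m and y of dish1_center in the frame of tray_in between -0.067 and 0.067 m and z of dish1_center in the frame of tray_in below 0.06 m and value of joint lever below 0.06 rad), for 0.2 s.
4. the third dish is in the catch tray and the lever is back up (x of dish2_center in the frame of tray_in between -0.072 and 0.072 m and y of dish2_center in the frame of tray_in between -0.067 and 0.067 m and z of dish2_center in the frame of tray_in below 0.06 m and value of joint lever below 0.06 rad), for 0.2 s.
At the end, for the whole second after the job is handed in: Dishes 0, 1 and 2 lie inside the catch tray (less than 60 mm above its floor), dishes 3 and 4 are still in the tube (within 15 mm of its axis), the lever is up (under 0.06 rad) and the ring is open (over 1.0 rad) (all of step 4 and x of dish0_center in the frame of tray_in between -0.072 and 0.072 m and y of dish0_center in the frame of tray_in between -0.067 and 0.067 m and z of each of dish0_center, dish1_center in the frame of tray_in below 0.06 m and x of dish1_center in the frame of tray_in between -0.072 and 0.072 m and y of dish1_center in the frame of tray_in between -0.067 and 0.067 m and not (horizontal distance between dish3_center and magazine above 0.015 m) and not (horizontal distance between dish4_center and magazine above 0.015 m) and value of joint shutter_ring above 1 rad); the robot touches nothing.
It fails at once if the fingers press on the fixed collars (over 2 N) (contact force between the fingers and collars above 2 N).
It fails at once if a fourth dish is pushed out of the tube (horizontal distance between any of dish3_center, dish4_center and magazine above 0.03 m).
It fails at once if a bystander is moved by more than 30 mm (distance of any of flask, tip_box, medium, reagent, mouse, timer, beaker from where it was at the start of the episode above 0.03 m).
It also fails if it takes over 58 s, if anything falls off the work surface, if the arm or the gripper's body presses on something with over 40 N, if the wrist force passes 120 N, or if a joint passes its speed limit or range.

## Robot

A 7-joint arm with a two-finger parallel gripper is mounted at the origin on the work surface. World frame = base frame: x ahead of the robot, y to its left, z up, the work surface at z = 0. Lengths are in m, angles in rad, forces in N, time in s.
With the tool pointing down it reaches from about 0.4 to 0.875 m from the base axis. Payload 19.3 kg.
Tool frame: the origin (TCP) lies at the very end of the fingers, on their centre line; the grasp point (between the pads) lies 19 mm behind it; z points along the fingers, y is the direction in which the jaws open and shut (so a half turn about z gives the same grasp; the last joint's range is limited). The gripper opens to 85 mm and grips with 20 to 120 N. Pads are 22 mm wide; open, the fingers measure 114 mm over their backs; the gripper's body (76 mm by 85 mm) begins 54 mm behind the grasp point. The pads swing forward as they close: fully open they stand 13 mm farther back than shut.
Start: joints at [-1.325, 0.521, -0.036, 1.599, 0.021, 1.021, -0.113], TCP at [0.194, 0.594, 0.231] pointing down, gripper open.
Joint ranges: [-2.91, 2.91], [-0.3, 2.13], [-1.5, 1.42], [0.17, 2.43], [-1.26, 4.41], [0.16, 1.93], [-2.52, 2.52]. Speed limits (rad/s): [1.89, 1.89, 2.39, 2.39, 3.01, 3.01, 3.01].

## Interface

Orientations are given as [roll, pitch, yaw] about the fixed x, y, z axes, in that order (R = Rz(yaw) Ry(pitch) Rx(roll)).
In Python, from workcell import bot gives the robot as it stands. The module is installed in compiled form; this text tells all that it offers.
- The arm moves only by the shell command python3 -m inch 'ROWS' [FORCE]. ROWS is JSON, a list of rows, each an object of numbers: "dx", "dy", "dz": the shift along the tool's x, y, z in mm; "rx", "ry", "rz": the turn, a rotation vector about the tool's x, y, z in rad; "hand": the closure, from -1 (fully open) to 1 (shut), so that 0 is half open. In form: [{"dx": .., "dy": .., "dz": .., "rx": .., "ry": .., "rz": .., "hand": ..}, ...]. A call has 1 to 10 rows; each row shifts and turns the commanded pose from where the row before left it, along the tool's axes as they then stand; what a row does not reach is not made up. A row lasts 1/10 s, in which the tool goes at most 50 mm and 8.59 degrees, less where a joint would pass 70% of its speed; a pose out of reach is approached as far as the arm can. A call with a gripper value outside its range is refused whole. The fingers move at their own pace and stop on an object; FORCE is the grip in N (left out, the last holds). Time passes only in rows, so rows that do not move let the fingers close. It gives the time, the measured TCP pose, the force and the opening at its end, in the units of the state.
- bot.observe(): the state, without advancing time (a new reading comes with each control period).
- bot.grab_frame(name): name is "side" or "top"; returns (picture, depth): 400x640x3 uint8, red, green, blue; 400x640 float32, m along the optical axis (not along the pixel's ray), 0 where there is no reading.
- bot.get_calibration(name): a dict with "vertical_fov" (degrees; the focal length in pixels is half the picture's height over the tangent of half this angle, whatever the lens; pixels are square), "cx", "cy" (the principal point, pixels), "k1" (the pictures are not rectified: a ray, as slopes to the right and down, at radius r is drawn at 1 + k1 r^2 times it, then the intrinsics apply), "origin" and "orientation" of the camera in the world. Camera axes: x right, y down, z forward; pixel columns grow to the right and rows downward; lengths in m; the calibration is good to about 2 mm. A picture is of the moment at which its call begins. get_calibration takes no time and is no camera call.
- bot.job_done(): hands the job in, once; it reports no verdict.
Trained networks look in the newest picture that a camera, given by its name, has taken for a name from the list of things; names that differ only in an ending like _2 or _b are one class to them, and where a whole thing is asked for, a point or a joint stands for the part that bears it (a point fixed in the world has none). Each returns a list of dicts, best first, with "score" (0 to 1); they miss things now and then, are a little off and sometimes report something else, mostly with a low value. They report only what shows in the picture. A call takes as long as a camera call.
- bot.trace(camera, target): "region" (400x640 bool, what is visible of it) and "box" ([left, top, right, bottom] in pixels, round what is visible of it).
- bot.tip_of(camera, target): "centre" ([row, column] in pixels: a listed point, or the origin of a listed thing).
The state is a dict: "clock": time; "qpos": joint angles; "qd": joint speeds; "joint_efforts": joint torques, N m; "position": TCP position; "tool_rot": TCP orientation; "force": force on the tool from outside, world axes, zero at the start; "moment": the same for the moment, N m; "grip_width": finger opening in m.
Only numpy, scipy, OpenCV 4.12 (cv2) and the standard library are available. Lean on these libraries where they do the work, as an engineer would, in place of code of your own. Each camera call takes 0.05 s, during which the arm holds its last target.

## Working session

There is one attempt and no reset: what is moved stays moved. The work goes in short steps, Python scripts to look and compute and a shell command to move; the robot and the scene stay as the last step left them, time stands still between calls to the robot, and variables do not carry over. Pictures are saved under pics/ and viewed, and the job is handed in when it is done.

```bash
mkdir -p pics; ls
python3 - <<'E'
from workcell import bot
import cv2
s=bot.observe(); print({k:s[k] for k in('clock','position','tool_rot','force','grip_width')})
for n in('side','top'):
    p,d=bot.grab_frame(n); cv2.imwrite(f'pics/{n}0.png',p[:,:,::-1])
    print(n,bot.get_calibration(n))
E
```

```text
pics
{'clock': 0.0, 'position': array([0.19403604, 0.59377694, 0.23072964]), 'tool_rot': array([-3.14047929e+00,  8.27110286e-05,  2.82580561e+00]), 'force': array([-1.04831411,  0.56127883,  0.74563276]), 'grip_width': 0.0853098710813622}
side {'vertical_fov': 51.34668511594405, 'cx': 321.3327054780541, 'cy': 195.6988598593551, 'k1': -0.012582349181466394, 'origin': array([-0.11953815, -0.69905579,  1.00571211]), 'orientation': array([-2.28337208, -0.00374817, -0.78241589])}
top {'vertical_fov': 48.99901868160619, 'cx': 317.3252569235899, 'cy': 199.05765652017277, 'k1': -0.09194499040888793, 'origin': array([ 0.40014301, -0.02053933,  1.32551643]), 'orientation': array([-2.99559047,  0.00475177, -1.56737957])}
```

View pics/side0.png

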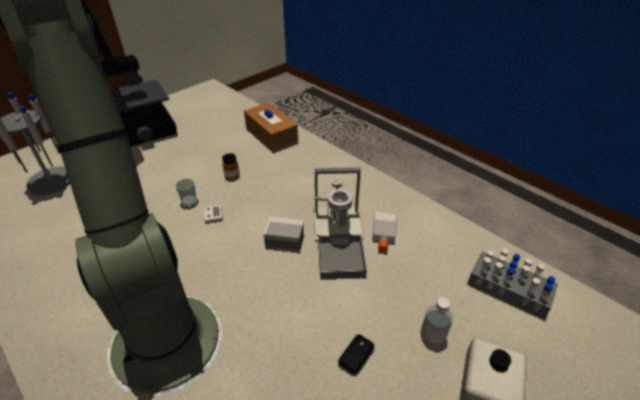

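View pics/top0.png

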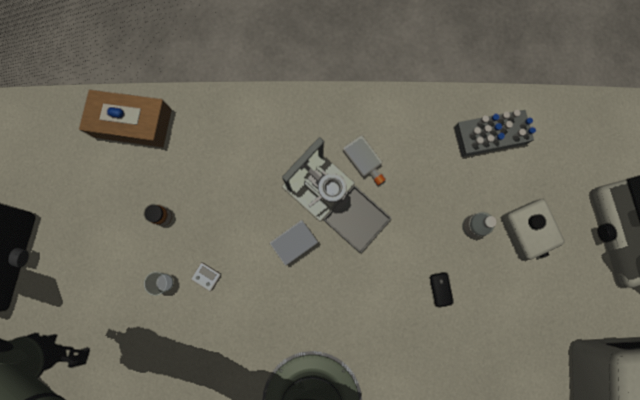

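```bash
cat > h.py <<'E'
import numpy as np, cv2
from workcell import bot
from scipy.spatial.transform import Rotation as R
from scipy.optimize import least_squares
C={n:bot.get_calibration(n) for n in('side','top')}
def rot(rpy): return R.from_euler('xyz',rpy).as_matrix()
def proj(n,P):
    c=C[n]; f=200/np.tan(np.radians(c['vertical_fov'])/2)
    q=rot(c['orientation']).T@(np.asarray(P)-c['origin']); s=q[:2]/q[2]
    s=s*(1+c['k1']*(s@s)); return np.array([c['cx']+f*s[0],c['cy']+f*s[1]])  # u,v
def unproj(n,u,v,depth=None,z=None):
    c=C[n]; f=200/np.tan(np.radians(c['vertical_fov'])/2)
    d=np.array([(u-c['cx'])/f,(v-c['cy'])/f]); s=d.copy()
    for _ in range(20): s=d/(1+c['k1']*(s@s))
    r=rot(c['orientation'])@np.array([s[0],s[1],1])
    if depth is not None: return c['origin']+r*depth
    return c['origin']+r*(z-c['origin'][2])/r[2]
E
cat > det.py <<'E'
from h import *
D={}
for n in('side','top'):
    for t in('dispenser','tray_in','guard_bar','tab','lever_pad','collars'):
        r=bot.tip_of(n,t); D[n,t]=[(x['centre'],x['score']) for x in r[:2]]
        print(n,t,[(np.round(a,1).tolist(),round(b,2)) for a,b in D[n,t]])
import pickle; pickle.dump(D,open('D.pkl','wb'))
for t in('flask','tip_box','medium','reagent','mouse','timer','beaker'):
    r=bot.tip_of('top',t)
    if r: v,u=r[0]['centre']; print(t,round(r[0]['score'],2),np.round(unproj('top',u,v,z=0.0),3))
E
python3 det.py
```

```text
side dispenser [([233.5, 336.7], 0.63)]
side tray_in [([258.8, 339.9], 0.77)]
side guard_bar [([255.9, 341.5], 0.59), ([171.4, 335.8], 0.56)]
side tab [([199.1, 317.5], 0.73)]
side lever_pad [([181.4, 337.5], 0.45), ([229.0, 387.0], 0.33)]
side collars []
top dispenser [([196.2, 326.5], 0.88)]
top tray_in [([219.7, 355.6], 0.97), ([201.3, 312.0], 0.51)]
top guard_bar [([158.9, 302.4], 0.96)]
top tab [([202.8, 312.3], 0.67)]
top lever_pad [([163.5, 304.3], 0.7)]
top collars [([193.9, 330.0], 0.8), ([158.7, 303.1], 0.43)]
flask 0.62 [ 0.733 -0.135  0.   ]
tip_box 0.72 [0.585 0.004 0.   ]
medium 0.75 [ 0.515 -0.49   0.   ]
reagent 0.76 [0.54  0.453 0.   ]
mouse 0.81 [ 0.321 -0.385  0.   ]
timer 0.88 [0.359 0.315 0.   ]
beaker 0.8 [0.347 0.451 0.   ]
```

```bash
cat > fit.py <<'E'
from h import *
import pickle; D=pickle.load(open('D.pkl','rb'))
def pts(p):
    x,y,w,q=p; 
    a=-np.radians(110)+q
    L={'dispenser':(0,0,0),'tray_in':(.105,0,.004),'guard_bar':(-.105,0,.189),'tab':(.065*np.cos(a),.065*np.sin(a),.153),'lever_pad':(-.045-.067*np.cos(.25)+.0,0,.132)}
    Rz=rot([0,0,w]); return {k:Rz@np.array(v)+[x,y,0] for k,v in L.items()}
obs={}
for k,v in D.items():
    if not v or k[1]=='collars': continue
    i=1 if k==('side','guard_bar') else 0
    obs[k]=np.array(v[i][0])[::-1]
def res(p):
    P=pts(p); return np.concatenate([proj(k[0],P[k[1]])-o for k,o in obs.items()])
r=least_squares(res,[.65,-.05,-2.3,.1],loss='soft_l1')
print(r.x)
rr=res(r.x).reshape(-1,2)
for k,e in zip(obs,rr): print(k,np.round(e,1))
for k,v in pts(r.x).items(): print(k,np.round(v,3))
E
python3 fit.py
python3 - <<'E'
import cv2
a=cv2.imread('pics/top0.png')[120:270,250:410]
b=cv2.imread('pics/side0.png')[150:290,260:420]
cv2.imwrite('pics/topz.png',cv2.resize(a,None,fx=5,fy=4.0*1.0 if 0 else 4,interpolation=cv2.INTER_CUBIC) if 0 else cv2.resize(a,(640,600),interpolation=cv2.INTER_CUBIC))
cv2.imwrite('pics/sidez.png',cv2.resize(b,(640,560),interpolation=cv2.INTER_CUBIC))
E
```

```text
[ 0.60282056 -0.05234799 -2.3165611   0.20747911]
('side', 'dispenser') [0.4 0.6]
('side', 'tray_in') [-0.6 -1.4]
('side', 'guard_bar') [ 0.8 -1.4]
('side', 'tab') [ 0.2 -0.8]
('side', 'lever_pad') [-1.4  1.3]
('top', 'dispenser') [3.5 0.4]
('top', 'tray_in') [-0.  0.]
('top', 'guard_bar') [0.2 0.3]
('top', 'tab') [0.4 0.2]
('top', 'lever_pad') [-2.2 -0.6]
dispenser [ 0.603 -0.052  0.   ]
tray_in [ 0.532 -0.129  0.004]
guard_bar [0.674 0.025 0.189]
tab [ 0.562 -0.002  0.153]
lever_pad [0.677 0.028 0.132]
```

View pics/topz.png

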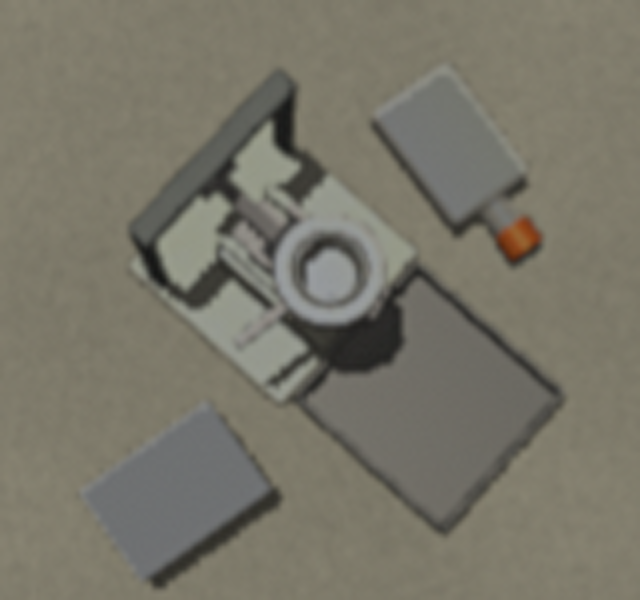

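View pics/sidez.png

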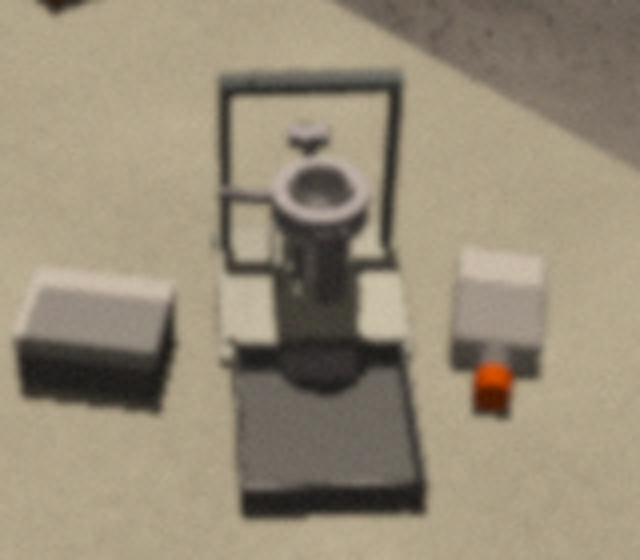

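```bash
cat > go.py <<'E'
import sys; from h import *
# usage: go.py x y z roll pitch yaw(deg)  -> prints total shift (tool mm, from current axes) , rotvec, and shift in target axes
def go(p,rm):
    s=bot.observe(); P=s['position']; M=rot(s['tool_rot'])
    d=np.array(p)-P
    rv=R.from_matrix(M.T@rm).as_rotvec()
    print('clock',round(s['clock'],2),'pos',np.round(P,4),'F',np.round(s['force'],1),'grip',round(s['grip_width'],4))
    print('q',np.round(s['qpos'],2))
    print('shift now-axes mm',np.round(M.T@d*1e3,1),' rotvec',np.round(rv,3),' shift after turn mm',np.round(rm.T@d*1e3,1))
if __name__=='__main__':
    a=list(map(float,sys.argv[1:])); go(a[:3],rot(np.radians(a[3:6])))
E
python3 go.py .585 .018 .25 180 0 129.3
```

```text
clock 1.05 pos [0.1942 0.5941 0.2313] F [ 0.1 -0.2  0. ] grip 0.0855
q [-1.33  0.52 -0.04  1.6   0.02  1.02 -0.11]
shift now-axes mm [-550.4 -426.2  -18.7]  rotvec [0.    0.    0.569]  shift after turn mm [-693.3  -62.4  -18.7]
```

```bash
python3 -m inch '[{"dz":-10,"rz":0.142,"hand":1},{"dz":-9,"rz":0.142,"hand":1},{"rz":0.142,"hand":1},{"rz":0.143,"hand":1},{"dx":-30,"dy":-3,"hand":1},{"dx":-40,"dy":-4,"hand":1},{"dx":-40,"dy":-4,"hand":1},{"dx":-40,"dy":-4,"hand":1},{"dx":-40,"dy":-4,"hand":1},{"dx":-40,"dy":-4,"hand":1}]' 40
python3 go.py .585 .018 .25 180 0 129.3
```

```text
clock 1.05 pos [0.1942 0.5941 0.2313] F [ 0.1 -0.2  0. ] grip 0.0855
q [-1.33  0.52 -0.04  1.6   0.02  1.02 -0.11]
shift now-axes mm [-550.4 -426.2  -18.7]  rotvec [0.    0.    0.569]  shift after turn mm [-693.3  -62.4  -18.7]schema error: expected keys dx, dy, dz, rx, ry, rz, hand
```

```bash
python3 -m inch '[{"dx":0,"dy":0,"dz":-10,"rx":0,"ry":0,"rz":0.142,"hand":1},{"dx":0,"dy":0,"dz":-9,"rx":0,"ry":0,"rz":0.142,"hand":1},{"dx":0,"dy":0,"dz":0,"rx":0,"ry":0,"rz":0.142,"hand":1},{"dx":0,"dy":0,"dz":0,"rx":0,"ry":0,"rz":0.143,"hand":1},{"dx":-30,"dy":-3,"dz":0,"rx":0,"ry":0,"rz":0,"hand":1},{"dx":-40,"dy":-4,"dz":0,"rx":0,"ry":0,"rz":0,"hand":1},{"dx":-40,"dy":-4,"dz":0,"rx":0,"ry":0,"rz":0,"hand":1},{"dx":-40,"dy":-4,"dz":0,"rx":0,"ry":0,"rz":0,"hand":1},{"dx":-40,"dy":-4,"dz":0,"rx":0,"ry":0,"rz":0,"hand":1},{"dx":-40,"dy":-4,"dz":0,"rx":0,"ry":0,"rz":0,"hand":1}]' 40
python3 go.py .585 .018 .25 180 0 129.3
```

```text
clock: 2.05
position: [0.3227, 0.4001, 0.2505]
tool_rot: [3.141, -0.0, 2.257]
force: [0.9, 0.2, 1.2]
grip_width: 0.0001
clock 2.05 pos [0.3227 0.4001 0.2505] F [0.9 0.2 1.2] grip 0.0001
q [-1.13  0.33  0.15  1.87 -0.06  0.95 -0.26]
shift now-axes mm [-4.619e+02 -3.910e+01  4.000e-01]  rotvec [ 0. -0.  0.]  shift after turn mm [-461.9  -39.1    0.5]
```

```bash
python3 -m inch '[{"dx":-45,"dy":-4,"dz":0,"rx":0,"ry":0,"rz":0,"hand":1},{"dx":-45,"dy":-4,"dz":0,"rx":0,"ry":0,"rz":0,"hand":1},{"dx":-45,"dy":-4,"dz":0,"rx":0,"ry":0,"rz":0,"hand":1},{"dx":-45,"dy":-4,"dz":0,"rx":0,"ry":0,"rz":0,"hand":1},{"dx":-45,"dy":-4,"dz":0,"rx":0,"ry":0,"rz":0,"hand":1},{"dx":-45,"dy":-4,"dz":0,"rx":0,"ry":0,"rz":0,"hand":1},{"dx":-45,"dy":-4,"dz":0,"rx":0,"ry":0,"rz":0,"hand":1},{"dx":-45,"dy":-4,"dz":0,"rx":0,"ry":0,"rz":0,"hand":1},{"dx":-45,"dy":-4,"dz":0,"rx":0,"ry":0,"rz":0,"hand":1},{"dx":-20,"dy":0,"dz":0,"rx":0,"ry":0,"rz":0,"hand":1}]'
python3 go.py .585 .018 .25 180 0 129.3
```

```text
clock: 3.05
position: [0.5648, 0.0457, 0.2505]
tool_rot: [-3.141, 0.001, 2.253]
force: [-0.5, 0.6, -0.7]
grip_width: -0.0002
clock 3.05 pos [0.5648 0.0457 0.2505] F [-0.5  0.6 -0.7] grip -0.0002
q [-0.41  0.42  0.31  1.75 -0.15  0.99  0.63]
shift now-axes mm [-34.2  -1.8   0.5]  rotvec [-0.     0.001 -0.004]  shift after turn mm [-34.2  -2.    0.5]
```

```bash
python3 -m inch '[{"dx":-17,"dy":-1,"dz":0,"rx":0,"ry":0,"rz":0,"hand":1},{"dx":-17,"dy":-1,"dz":0,"rx":0,"ry":0,"rz":0,"hand":1},{"dx":0,"dy":0,"dz":0,"rx":0,"ry":0,"rz":0,"hand":1}]'
python3 go.py .585 .018 .138 180 0 129.3
python3 - <<'E'
from h import *
for n in('side','top'):
    p,d=bot.grab_frame(n)
    a=p[120:270,250:410] if n=='top' else p[130:270,240:400]
    cv2.imwrite(f'pics/{n}1.png',cv2.resize(a,(640,560),interpolation=cv2.INTER_CUBIC)[:,:,::-1])
E
```

```text
clock: 3.35
position: [0.5842, 0.0202, 0.2502]
tool_rot: [-3.141, 0.001, 2.255]
force: [0.5, 0.9, -0.3]
grip_width: -0.0
clock 3.35 pos [0.5842 0.0202 0.2502] F [ 0.5  0.9 -0.3] grip -0.0
q [-0.36  0.45  0.31  1.7  -0.16  1.01  0.69]
shift now-axes mm [ -2.1  -0.7 112.2]  rotvec [-0.     0.001 -0.002]  shift after turn mm [ -2.2  -0.8 112.2]
```

View pics/side1.png

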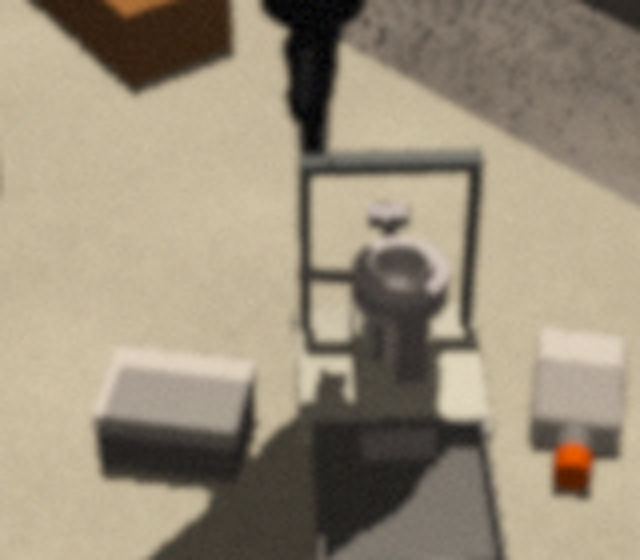

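View pics/top1.png

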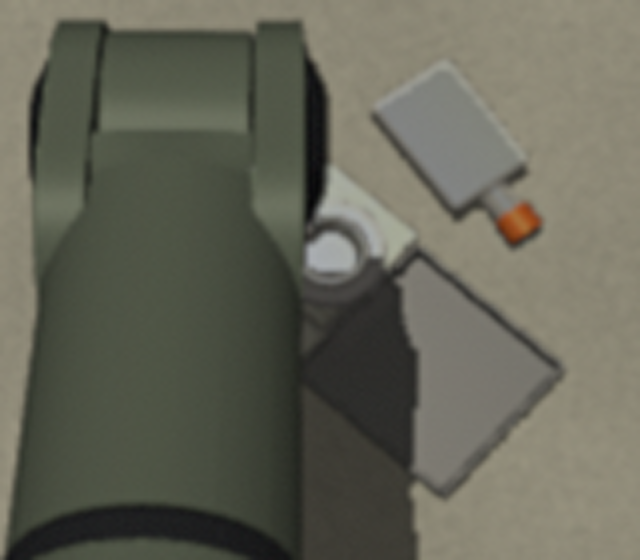

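```bash
python3 -m inch '[{"dx":-1,"dy":-1,"dz":25,"rx":0,"ry":0,"rz":0,"hand":1},{"dx":-1,"dy":0,"dz":25,"rx":0,"ry":0,"rz":0,"hand":1},{"dx":0,"dy":0,"dz":25,"rx":0,"ry":0,"rz":0,"hand":1},{"dx":0,"dy":0,"dz":22,"rx":0,"ry":0,"rz":0,"hand":1},{"dx":0,"dy":0,"dz":15,"rx":0,"ry":0,"rz":0,"hand":1},{"dx":0,"dy":0,"dz":0,"rx":0,"ry":0,"rz":0,"hand":1}]'
python3 - <<'E'
from h import *
for n in('side',):
    p,d=bot.grab_frame(n)
    a=p[150:250,280:400]
    cv2.imwrite(f'pics/{n}2.png',cv2.resize(a,(720,600),interpolation=cv2.INTER_CUBIC)[:,:,::-1])
r=bot.tip_of('side','tab'); print([(x['centre'],x['score']) for x in r[:2]])
print(proj('side',bot.observe()['position']),proj('side',[.562,-.002,.153]))
E
```

```text
clock: 4.05
position: [0.5826, 0.0211, 0.1367]
tool_rot: [-3.139, -0.002, 2.258]
force: [-0.1, 0.6, -0.2]
grip_width: 0.0002
[([200.0, 317.7], 0.78)]
[317.6255565  195.08172257] [317.71487318 198.22600553]
```

View pics/side2.png

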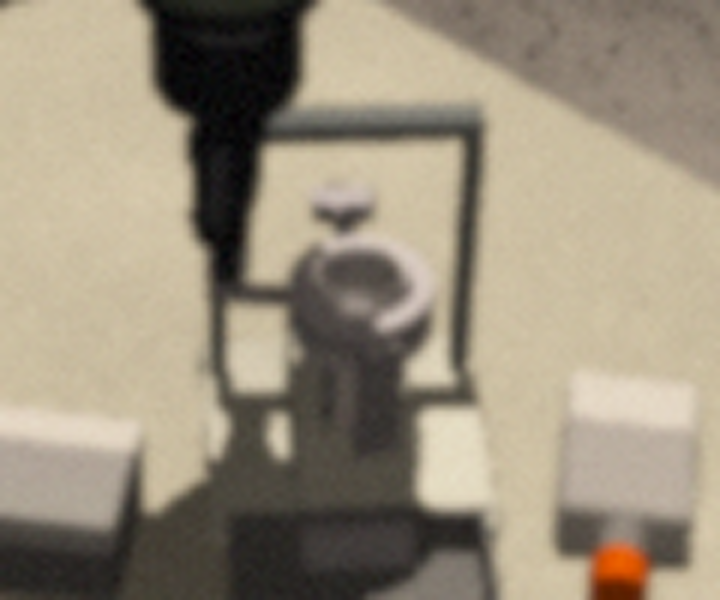

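```bash
python3 -m inch '[{"dx":-1,"dy":-6,"dz":0,"rx":0,"ry":0,"rz":0,"hand":1},{"dx":0,"dy":-6,"dz":0,"rx":0,"ry":0,"rz":0,"hand":1},{"dx":1.8,"dy":-6.5,"dz":0,"rx":0,"ry":0,"rz":-0.095,"hand":1},{"dx":1.8,"dy":-6.5,"dz":0,"rx":0,"ry":0,"rz":-0.095,"hand":1},{"dx":1.8,"dy":-6.5,"dz":0,"rx":0,"ry":0,"rz":-0.095,"hand":1},{"dx":1.8,"dy":-6.5,"dz":0,"rx":0,"ry":0,"rz":-0.095,"hand":1},{"dx":0,"dy":0,"dz":0,"rx":0,"ry":0,"rz":0,"hand":1}]'
cat > rel.py <<'E'
from h import *
s=bot.observe(); d=s['position']-[.603,-.052,0]; x=rot(s['tool_rot'])
yaw=s['tool_rot'][2]; 
print('clock',s['clock'],'in tool axes from tube',np.round(x.T@d*1e3,1),'q by yaw',np.round((yaw+2.317+np.radians(110)+np.pi)%(2*np.pi)-np.pi,3),'F tool',np.round(x.T@s['force'],1))
p,d=bot.grab_frame('side')
a=p[150:250,280:400]
cv2.imwrite('pics/cur.png',cv2.resize(a,(720,600),interpolation=cv2.INTER_CUBIC)[:,:,::-1])
r=bot.tip_of('side','tab')
for o in r[:1]:
    v,u=o['centre']; w=unproj('side',u,v,z=.153)-[.603,-.052,0]; print('tab',o['score'],np.hypot(*w[:2]),'q',(np.arctan2(w[1],w[0])+2.317+np.radians(110)+np.pi)%(2*np.pi)-np.pi)
E
python3 rel.py
```

```text
clock: 4.85
position: [0.5519, -0.0035, 0.139]
tool_rot: [3.141, 0.001, 2.637]
force: [0.9, 0.4, 0.4]
grip_width: -0.0002
clock 4.85 in tool axes from tube [  68.1   17.9 -139.1] q by yaw 0.591 F tool [-0.6  0.8 -0.4]
tab 0.47 0.05714399190855973 q 0.8250533983270589
```

View pics/cur.png

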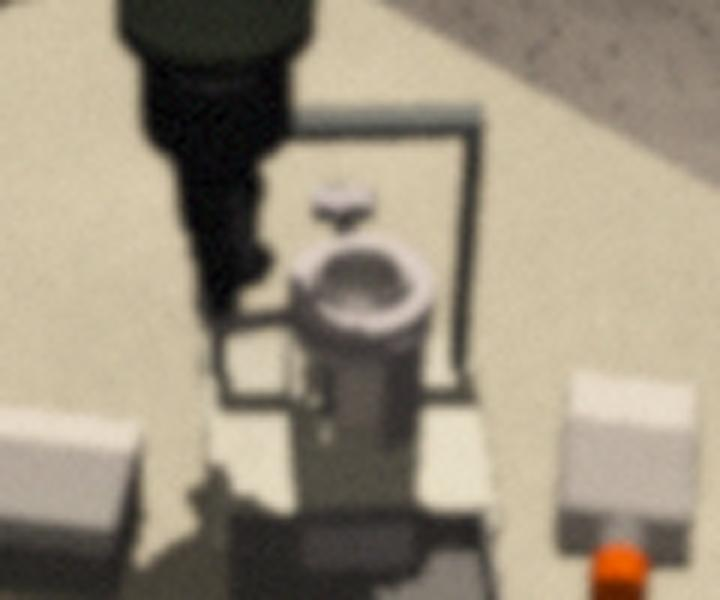

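```bash
python3 -m inch '[{"dx":1.8,"dy":-6.5,"dz":0,"rx":0,"ry":0,"rz":-0.095,"hand":1},{"dx":1.8,"dy":-6.5,"dz":0,"rx":0,"ry":0,"rz":-0.095,"hand":1},{"dx":1.8,"dy":-6.5,"dz":0,"rx":0,"ry":0,"rz":-0.095,"hand":1},{"dx":1.8,"dy":-6.5,"dz":0,"rx":0,"ry":0,"rz":-0.095,"hand":1},{"dx":1.8,"dy":-6.5,"dz":0,"rx":0,"ry":0,"rz":-0.095,"hand":1},{"dx":0,"dy":0,"dz":0,"rx":0,"ry":0,"rz":0,"hand":1}]'
python3 rel.py
```

```text
clock: 5.55
position: [0.5339, -0.031, 0.1384]
tool_rot: [-3.141, 0.0, 3.11]
force: [-0.6, 1.0, 0.7]
grip_width: -0.0001
clock 5.55 in tool axes from tube [  69.7   18.8 -138.5] q by yaw 1.064 F tool [ 0.7  1.  -0.7]
tab 0.64 0.06399348673151728 q 1.1858707266020172
```

View pics/cur.png

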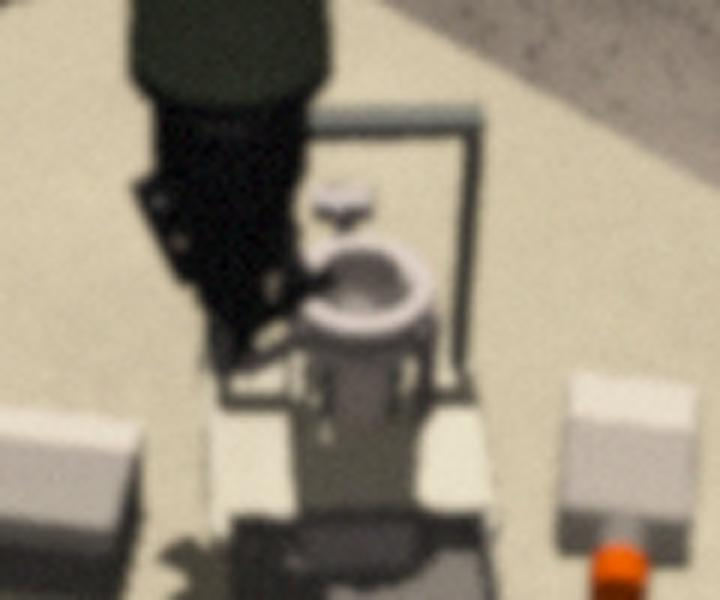

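```bash
python3 -m inch '[{"dx":0,"dy":-5,"dz":0,"rx":0,"ry":0,"rz":-0.07,"hand":1},{"dx":0,"dy":-3,"dz":0,"rx":0,"ry":0,"rz":-0.03,"hand":1},{"dx":0,"dy":0,"dz":0,"rx":0,"ry":0,"rz":0,"hand":1}]'
python3 rel.py
```

```text
clock: 5.95
position: [0.5341, -0.0382, 0.1383]
tool_rot: [-3.142, -0.0, -3.074]
force: [-0.1, -0.0, 0.6]
grip_width: 0.0001
clock 5.95 in tool axes from tube [  67.9   18.4 -138.2] q by yaw 1.163 F tool [ 0.1 -0.  -0.6]
tab 0.53 0.18255593098630546 q 2.6706149900777865
```

```bash
python3 -m inch '[{"dx":0,"dy":-3,"dz":0,"rx":0,"ry":0,"rz":0,"hand":1},{"dx":0,"dy":-2,"dz":0,"rx":0,"ry":0,"rz":0,"hand":1},{"dx":0,"dy":0,"dz":0,"rx":0,"ry":0,"rz":0,"hand":1}]'
python3 rel.py
```

```text
clock: 6.35
position: [0.5342, -0.0419, 0.1383]
tool_rot: [3.14, -0.0, -3.071]
force: [-2.1, 8.7, -0.4]
grip_width: 0.0002
clock 6.35 in tool axes from tube [  67.9   15.1 -138.2] q by yaw 1.165 F tool [1.5 8.8 0.5]
tab 0.58 0.08269871930494693 q 1.87954758591846
```

View pics/cur.png

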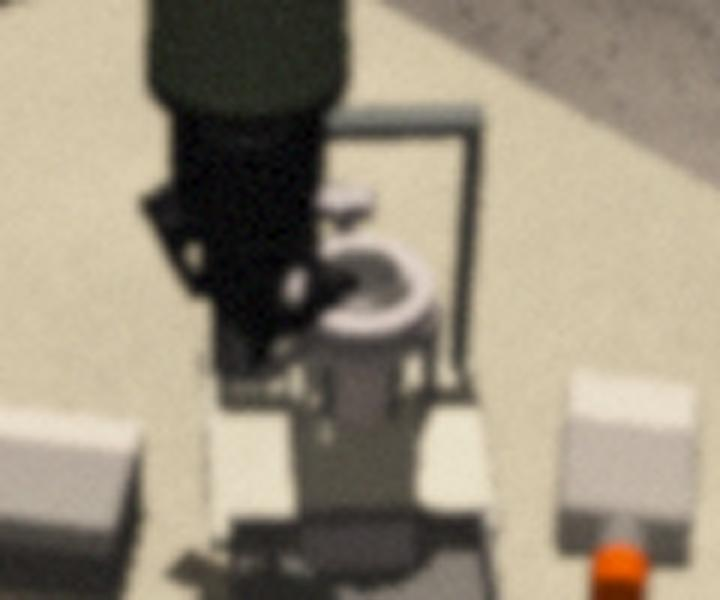

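```bash
python3 -m inch '[{"dx":0,"dy":8,"dz":0,"rx":0,"ry":0,"rz":0,"hand":1},{"dx":3,"dy":8,"dz":0,"rx":0,"ry":0,"rz":0,"hand":1},{"dx":0,"dy":0,"dz":-30,"rx":0,"ry":0,"rz":0,"hand":1},{"dx":0,"dy":0,"dz":-40,"rx":0,"ry":0,"rz":0,"hand":1},{"dx":0,"dy":0,"dz":-40,"rx":0,"ry":0,"rz":0,"hand":1},{"dx":0,"dy":0,"dz":-40,"rx":0,"ry":0,"rz":0,"hand":1},{"dx":0,"dy":0,"dz":0,"rx":0,"ry":0,"rz":0,"hand":1}]'
cat > lev.py <<'E'
import sys; from h import *; from go import go
# lev.py xd yd z tiltdeg sign
xd,yd,z,t,s=map(float,sys.argv[1:]); t=np.radians(t)
Rz=rot([0,0,-2.317]); d=np.array([np.sin(t),0,-np.cos(t)]); e=s*np.array([np.cos(t),0,np.sin(t)])
M=Rz@np.stack([e,np.cross(d,e),d],1); p=Rz@np.array([xd,yd,0])+[.603,-.052,z]
print('target',np.round(p,3),'R-rpy',np.round(R.from_matrix(M).as_euler('xyz'),3)); go(p,M)
o=bot.observe(); print('TCP in dispenser',np.round(Rz.T@(o['position']-[.603,-.052,0])*1e3,1),'F disp',np.round(Rz.T@o['force'],1))
E
python3 lev.py -.165 0 .22 40 1;python3 lev.py -.165 0 .22 40 -1
```

```text
clock: 7.15
position: [0.5319, -0.0272, 0.2932]
tool_rot: [-3.141, 0.007, -3.072]
force: [-0.7, -0.0, 0.0]
grip_width: 0.0001
target [0.715 0.069 0.22 ] R-rpy [-3.142 -0.698 -2.317]
clock 7.15 pos [ 0.5319 -0.0272  0.2932] F [-0.7 -0.   0. ] grip 0.0001
q [-0.07  0.31  0.02  1.77 -0.01  1.06  1.59]
shift now-axes mm [-188.9   83.4   74.6]  rotvec [ 0.26   0.671 -0.725]  shift after turn mm [-196.5  -69.1  -69.3]
TCP in dispenser [ 30.1 -69.1 293.2] F disp [ 0.5 -0.5  0. ]
target [0.715 0.069 0.22 ] R-rpy [3.142 0.698 0.825]
clock 7.15 pos [ 0.5319 -0.0272  0.2932] F [-0.7 -0.   0. ] grip 0.0001
q [-0.07  0.31  0.02  1.77 -0.01  1.06  1.59]
shift now-axes mm [-188.9   83.4   74.6]  rotvec [ 0.833 -0.323  2.263]  shift after turn mm [196.5  69.1 -69.3]
TCP in dispenser [ 30.1 -69.1 293.2] F disp [ 0.5 -0.5  0. ]
```

```bash
python3 -m inch '[{"dx":0,"dy":0,"dz":-10,"rx":0,"ry":0,"rz":0.149,"hand":1},{"dx":0,"dy":0,"dz":-10,"rx":0,"ry":0,"rz":0.149,"hand":1},{"dx":0,"dy":0,"dz":-10,"rx":0,"ry":0,"rz":0.149,"hand":1},{"dx":0,"dy":0,"dz":-10,"rx":0,"ry":0,"rz":0.149,"hand":1},{"dx":0,"dy":0,"dz":0,"rx":0,"ry":0,"rz":0.149,"hand":1},{"dx":0,"dy":0,"dz":0,"rx":0,"ry":0,"rz":0.149,"hand":1},{"dx":0,"dy":0,"dz":0,"rx":0,"ry":0,"rz":0.149,"hand":1},{"dx":0,"dy":0,"dz":0,"rx":0,"ry":0,"rz":0.149,"hand":1},{"dx":0,"dy":0,"dz":0,"rx":0,"ry":0,"rz":0.149,"hand":1},{"dx":0,"dy":0,"dz":0,"rx":0,"ry":0,"rz":0.149,"hand":1}]'
python3 -m inch '[{"dx":0,"dy":0,"dz":0,"rx":0,"ry":0,"rz":0.149,"hand":1},{"dx":0,"dy":0,"dz":0,"rx":0,"ry":0,"rz":0.149,"hand":1},{"dx":0,"dy":0,"dz":0,"rx":0,"ry":0,"rz":0.149,"hand":1},{"dx":0,"dy":0,"dz":0,"rx":0,"ry":0,"rz":0.149,"hand":1},{"dx":0,"dy":0,"dz":0,"rx":0,"ry":0,"rz":0.149,"hand":1},{"dx":0,"dy":0,"dz":0,"rx":0,"ry":0,"rz":0.149,"hand":1},{"dx":0,"dy":0,"dz":0,"rx":0,"ry":0,"rz":0,"hand":1}]'
python3 lev.py -.165 0 .22 40 -1; python3 rel.py
```

```text
clock: 8.15
position: [0.5299, -0.0272, 0.328]
tool_rot: [-3.141, 0.0, 1.715]
force: [0.0, -0.4, 0.2]
grip_width: 0.0005
clock: 8.85
position: [0.5299, -0.0271, 0.328]
tool_rot: [-3.141, 0.0, 0.825]
force: [1.5, -0.2, -0.6]
grip_width: -0.0001
target [0.715 0.069 0.22 ] R-rpy [3.142 0.698 0.825]
clock 8.85 pos [ 0.5299 -0.0271  0.328 ] F [ 1.5 -0.2 -0.6] grip -0.0001
q [-0.41  0.3   0.45  1.74 -0.14  1.14 -0.66]
shift now-axes mm [196.3  70.6 107.9]  rotvec [-0.    -0.698  0.   ]  shift after turn mm [219.8  70.5 -43.5]
TCP in dispenser [ 31.3 -70.5 328. ] F disp [-0.9  1.2 -0.6]
clock 8.85 in tool axes from tube [ -31.4  -70.6 -328. ] q by yaw -1.221 F tool [0.9 1.2 0.6]
tab 0.52 0.05981366557053445 q 1.3695476498969494
```

View pics/cur.png

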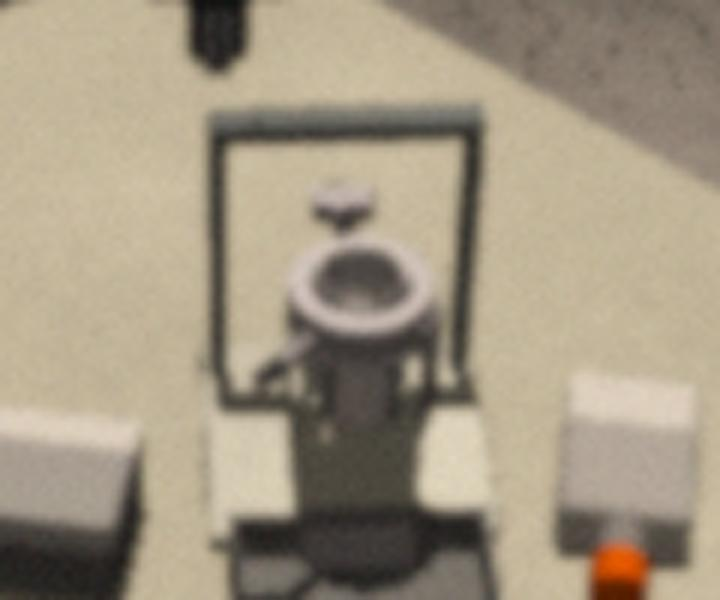

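```bash
python3 -m inch '[{"dx":30,"dy":12,"dz":0,"rx":0,"ry":0,"rz":0,"hand":1},{"dx":35,"dy":12,"dz":0,"rx":0,"ry":0,"rz":0,"hand":1},{"dx":35,"dy":12,"dz":0,"rx":0,"ry":0,"rz":0,"hand":1},{"dx":35,"dy":12,"dz":0,"rx":0,"ry":0,"rz":0,"hand":1},{"dx":35,"dy":12,"dz":0,"rx":0,"ry":0,"rz":0,"hand":1},{"dx":26,"dy":10.5,"dz":0,"rx":0,"ry":0,"rz":0,"hand":1},{"dx":0,"dy":0,"dz":0,"rx":0,"ry":-0.14,"rz":0,"hand":1},{"dx":0,"dy":0,"dz":0,"rx":0,"ry":-0.14,"rz":0,"hand":1},{"dx":0,"dy":0,"dz":0,"rx":0,"ry":0,"rz":0,"hand":1}]'
python3 lev.py -.165 0 .22 40 -1
```

```text
clock: 9.85
position: [0.7149, 0.0725, 0.3239]
tool_rot: [-3.136, 0.289, 0.837]
force: [0.1, 1.0, -2.4]
grip_width: 0.0002
target [0.715 0.069 0.22 ] R-rpy [3.142 0.698 0.825]
clock 9.85 pos [0.7149 0.0725 0.3239] F [ 0.1  1.  -2.4] grip 0.0002
q [-0.44  0.82  0.45  0.95 -0.13  1.65 -0.81]
shift now-axes mm [ 27.3   2.9 100.3]  rotvec [ 0.001 -0.409  0.012]  shift after turn mm [64.9  2.4 81.1]
TCP in dispenser [-167.4   -2.4  323.9] F disp [-0.7 -0.6 -2.4]
```

```bash
python3 -m inch '[{"dx":7,"dy":1,"dz":25,"rx":0,"ry":0,"rz":0,"hand":1},{"dx":7,"dy":1,"dz":25,"rx":0,"ry":0,"rz":0,"hand":1},{"dx":0,"dy":0,"dz":0,"rx":0,"ry":-0.1,"rz":0,"hand":1},{"dx":0,"dy":0,"dz":0,"rx":0,"ry":-0.1,"rz":0,"hand":1},{"dx":0,"dy":0,"dz":0,"rx":0,"ry":-0.1,"rz":0,"hand":1},{"dx":0,"dy":0,"dz":0,"rx":0,"ry":-0.1,"rz":0,"hand":1},{"dx":0,"dy":0,"dz":0,"rx":0,"ry":0,"rz":0,"hand":1}]'
python3 lev.py -.165 0 .22 40 -1
```

```text
clock: 10.55
position: [0.7098, 0.0641, 0.2693]
tool_rot: [3.139, 0.658, 0.832]
force: [0.1, 0.3, -0.3]
grip_width: -0.0004
target [0.715 0.069 0.22 ] R-rpy [3.142 0.698 0.825]
clock 10.55 pos [0.7098 0.0641 0.2693] F [ 0.1  0.3 -0.3] grip -0.0004
q [-0.51  1.1   0.67  0.73 -0.13  1.92 -0.76]
shift now-axes mm [35.9  0.3 34.6]  rotvec [ 0.007 -0.04   0.006]  shift after turn mm [37.2  0.4 33.1]
TCP in dispenser [-157.8   -0.4  269.3] F disp [-0.3 -0.1 -0.3]
```

```bash
python3 lev.py -.158 0 .201 40 -1 | grep shift;  python3 -m inch '[{"dx":15,"dy":0,"dz":17,"rx":0,"ry":-0.02,"rz":0,"hand":1},{"dx":15,"dy":0,"dz":17,"rx":0,"ry":-0.02,"rz":0,"hand":1},{"dx":13,"dy":0,"dz":16,"rx":0,"ry":0,"rz":0,"hand":1},{"dx":0,"dy":0,"dz":0,"rx":0,"ry":0,"rz":0,"hand":1}]'
python3 lev.py -.158 0 .201 40 -1; python3 lev.py -.106 0 .140 40 -1|grep shift; python3 rel.py
```

```text
shift now-axes mm [42.   0.2 53.9]  rotvec [ 0.007 -0.04   0.006]  shift after turn mm [44.1  0.4 52.2]
clock: 10.95
position: [0.7113, 0.0651, 0.2042]
tool_rot: [3.141, 0.692, 0.83]
force: [0.3, -0.8, 0.0]
grip_width: 0.0002
target [0.71  0.064 0.201] R-rpy [3.142 0.698 0.825]
clock 10.95 pos [0.7113 0.0651 0.2042] F [ 0.3 -0.8  0. ] grip 0.0002
q [-0.51  1.17  0.65  0.75 -0.13  1.86 -0.8 ]
shift now-axes mm [ 0.9 -0.   3.4]  rotvec [ 0.004 -0.006  0.004]  shift after turn mm [ 0.9 -0.   3.4]
TCP in dispenser [-159.5    0.   204.2] F disp [0.4 0.7 0. ]
shift now-axes mm [-0.2 -0.4 83.5]  rotvec [ 0.004 -0.006  0.004]  shift after turn mm [ 0.3 -0.  83.5]
clock 10.95 in tool axes from tube [  -7.6    1.1 -259. ] q by yaw -1.216 F tool [-0.3  0.7  0.3]
tab 0.51 0.06942100461137408 q 1.3566850707692346
```

View pics/cur.png

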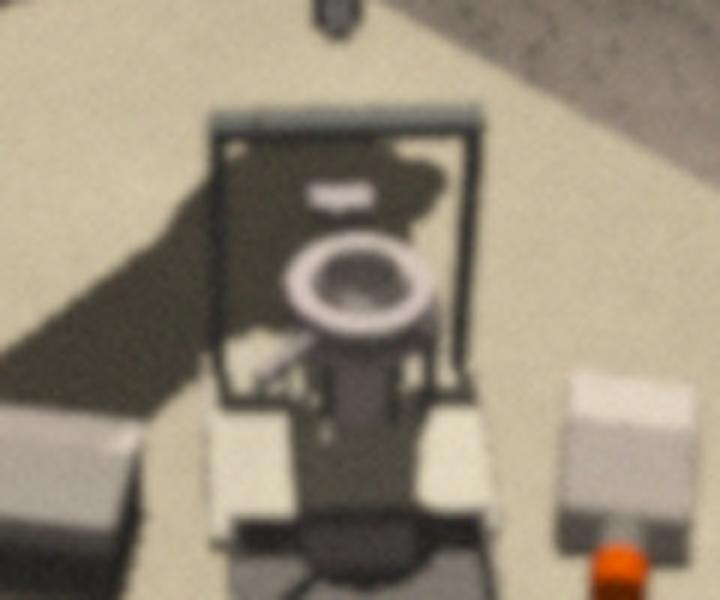

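```bash
python3 -m inch '[{"dx":0,"dy":0,"dz":20,"rx":0,"ry":0,"rz":0,"hand":1},{"dx":0,"dy":0,"dz":20,"rx":0,"ry":0,"rz":0,"hand":1},{"dx":0,"dy":0,"dz":20,"rx":0,"ry":0,"rz":0,"hand":1},{"dx":0,"dy":0,"dz":14,"rx":0,"ry":0,"rz":0,"hand":1},{"dx":0,"dy":0,"dz":0,"rx":0,"ry":0,"rz":0,"hand":1}]'
python3 lev.py -.106 0 .140 40 -1; python3 rel.py
```

```text
clock: 11.55
position: [0.6799, 0.0298, 0.1501]
tool_rot: [3.137, 0.692, 0.827]
force: [-0.6, 1.0, 0.1]
grip_width: -0.0
target [0.675 0.026 0.14 ] R-rpy [3.142 0.698 0.825]
clock 11.55 pos [0.6799 0.0298 0.1501] F [-0.6  1.   0.1] grip -0.0
q [-0.54  1.14  0.64  0.99 -0.12  1.66 -0.79]
shift now-axes mm [ 1.7 -1.  11.8]  rotvec [ 0.006 -0.006  0.002]  shift after turn mm [ 1.7 -0.9 11.8]
TCP in dispenser [-112.2    0.9  150.1] F disp [-0.3 -1.1  0.1]
clock 11.55 in tool axes from tube [  -9.4    2.  -187.2] q by yaw -1.219 F tool [ 0.2 -1.1 -0.3]
tab 0.5 0.06752517268380567 q 1.3662251671109233
```

View pics/cur.png

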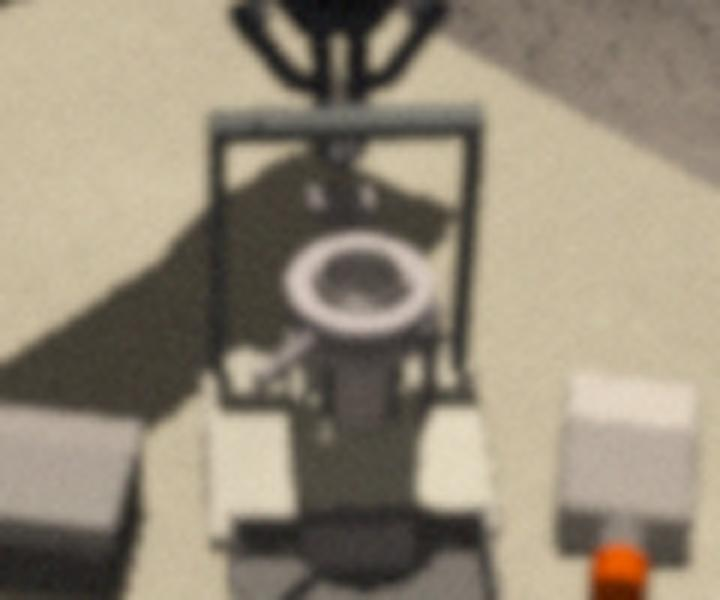

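```bash
python3 -m inch '[{"dx":1,"dy":-1,"dz":8,"rx":0,"ry":0,"rz":0,"hand":1},{"dx":3.2,"dy":0,"dz":3.8,"rx":0,"ry":0,"rz":0,"hand":1},{"dx":3.2,"dy":0,"dz":3.8,"rx":0,"ry":0,"rz":0,"hand":1},{"dx":3.2,"dy":0,"dz":3.8,"rx":0,"ry":0,"rz":0,"hand":1},{"dx":3.2,"dy":0,"dz":3.8,"rx":0,"ry":0,"rz":0,"hand":1},{"dx":0,"dy":0,"dz":0,"rx":0,"ry":0,"rz":0,"hand":1}]'
python3 lev.py -.106 0 .104 40 -1
```

```text
clock: 12.25
position: [0.677, 0.0283, 0.1221]
tool_rot: [3.136, 0.693, 0.828]
force: [1.6, 1.6, 4.5]
grip_width: 0.0001
target [0.675 0.026 0.104] R-rpy [3.142 0.698 0.825]
clock 12.25 pos [0.677  0.0283 0.1221] F [1.6 1.6 4.5] grip 0.0001
q [-0.54  1.16  0.64  1.02 -0.13  1.62 -0.8 ]
shift now-axes mm [ 9.1  0.1 16. ]  rotvec [ 0.007 -0.005  0.003]  shift after turn mm [ 9.2  0.2 15.9]
TCP in dispenser [-109.2   -0.2  122.1] F disp [-2.2  0.1  4.5]
```

```bash
python3 -m inch '[{"dx":2,"dy":0,"dz":3.6,"rx":0,"ry":0,"rz":0,"hand":1},{"dx":2,"dy":0,"dz":3.6,"rx":0,"ry":0,"rz":0,"hand":1},{"dx":2,"dy":0,"dz":3.6,"rx":0,"ry":0,"rz":0,"hand":1},{"dx":2,"dy":0,"dz":3.6,"rx":0,"ry":0,"rz":0,"hand":1},{"dx":0,"dy":0,"dz":0,"rx":0,"ry":0,"rz":0,"hand":1}]'
python3 lev.py -.106 0 .104 40 -1; python3 rel.py
```

```text
clock: 12.75
position: [0.6752, 0.0262, 0.1062]
tool_rot: [3.136, 0.692, 0.828]
force: [4.3, 4.3, 6.6]
grip_width: 0.0002
target [0.675 0.026 0.104] R-rpy [3.142 0.698 0.825]
clock 12.75 pos [0.6752 0.0262 0.1062] F [4.3 4.3 6.6] grip 0.0002
q [-0.54  1.18  0.63  1.03 -0.13  1.59 -0.8 ]
shift now-axes mm [1.1 0.1 2. ]  rotvec [ 0.008 -0.006  0.003]  shift after turn mm [1.1 0.1 2. ]
TCP in dispenser [-1.064e+02 -1.000e-01  1.062e+02] F disp [-6.1  0.2  6.6]
clock 12.75 in tool axes from tube [  14.2    1.1 -149.7] q by yaw -1.218 F tool [ 0.5  0.3 -8.9]
tab 0.43 0.06906562253760477 q 1.3286184303659514
```

View pics/cur.png

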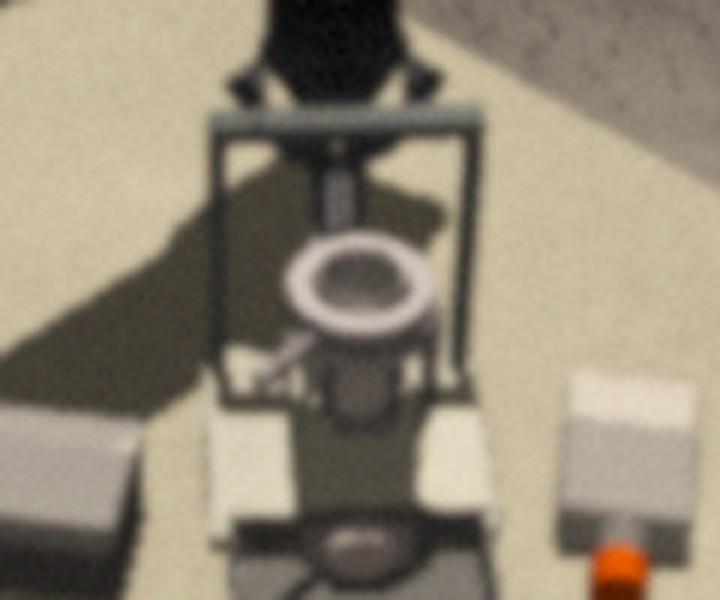

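```bash
python3 -m inch '[{"dx":1.6,"dy":0,"dz":1.9,"rx":0,"ry":0,"rz":0,"hand":1},{"dx":1.6,"dy":0,"dz":1.9,"rx":0,"ry":0,"rz":0,"hand":1},{"dx":0,"dy":0,"dz":0,"rx":0,"ry":0,"rz":0,"hand":1}]'
python3 lev.py -.106 0 .100 40 -1
```

```text
clock: 13.15
position: [0.6751, 0.0258, 0.103]
tool_rot: [3.135, 0.693, 0.827]
force: [-1.2, 4.0, 16.9]
grip_width: -0.0002
target [0.675 0.026 0.1  ] R-rpy [3.142 0.698 0.825]
clock 13.15 pos [0.6751 0.0258 0.103 ] F [-1.2  4.  16.9] grip -0.0002
q [-0.54  1.18  0.63  1.03 -0.13  1.59 -0.8 ]
shift now-axes mm [ 1.9 -0.2  2.4]  rotvec [ 0.008 -0.005  0.001]  shift after turn mm [ 1.9 -0.1  2.4]
TCP in dispenser [-1.061e+02  1.000e-01  1.030e+02] F disp [-2.1 -3.6 16.9]
```

```bash
python3 -m inch '[{"dx":-4.3,"dy":0,"dz":-6.7,"rx":0,"ry":0,"rz":0,"hand":1},{"dx":-4.3,"dy":0,"dz":-6.7,"rx":0,"ry":0,"rz":0,"hand":1},{"dx":-4.3,"dy":0,"dz":-6.7,"rx":0,"ry":0,"rz":0,"hand":1},{"dx":-4.3,"dy":0,"dz":-6.7,"rx":0,"ry":0,"rz":0,"hand":1},{"dx":-4.3,"dy":0,"dz":-6.7,"rx":0,"ry":0,"rz":0,"hand":1},{"dx":-5,"dy":0,"dz":-8,"rx":0,"ry":0,"rz":0,"hand":1},{"dx":0,"dy":0,"dz":0,"rx":0,"ry":0,"rz":0,"hand":1},{"dx":0,"dy":0,"dz":0,"rx":0,"ry":0,"rz":0,"hand":1},{"dx":0,"dy":0,"dz":0,"rx":0,"ry":0,"rz":0,"hand":1}]'
python3 lev.py -.106 0 .103 40 -1
python3 - <<'E'
from h import *
p,d=bot.grab_frame('side')
cv2.imwrite('pics/p1.png',cv2.resize(p[160:290,270:426],(720,600),interpolation=cv2.INTER_CUBIC)[:,:,::-1])
E
```

```text
clock: 14.05
position: [0.6786, 0.0304, 0.1498]
tool_rot: [3.137, 0.693, 0.828]
force: [0.3, -0.4, -0.4]
grip_width: 0.0003
target [0.675 0.026 0.103] R-rpy [3.142 0.698 0.825]
clock 14.05 pos [0.6786 0.0304 0.1498] F [ 0.3 -0.4 -0.4] grip 0.0003
q [-0.54  1.14  0.65  1.   -0.12  1.66 -0.79]
shift now-axes mm [25.4  0.3 39.7]  rotvec [ 0.007 -0.005  0.002]  shift after turn mm [25.6  0.5 39.6]
TCP in dispenser [-111.8   -0.5  149.8] F disp [ 0.1  0.6 -0.4]
```

View pics/p1.png

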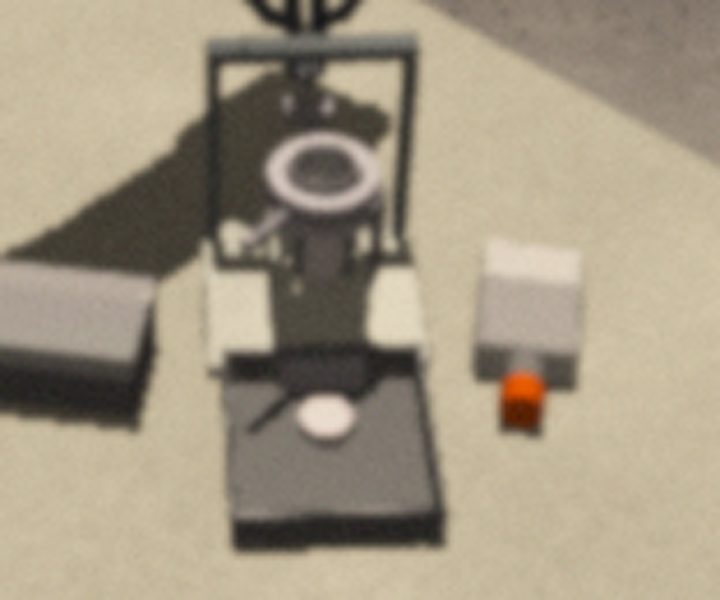

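```bash
python3 -m inch '[{"dx":5,"dy":0,"dz":8,"rx":0,"ry":0,"rz":0,"hand":1},{"dx":4.3,"dy":0,"dz":6.7,"rx":0,"ry":0,"rz":0,"hand":1},{"dx":4.3,"dy":0,"dz":6.7,"rx":0,"ry":0,"rz":0,"hand":1},{"dx":4.3,"dy":0,"dz":6.7,"rx":0,"ry":0,"rz":0,"hand":1},{"dx":4.3,"dy":0,"dz":6.7,"rx":0,"ry":0,"rz":0,"hand":1},{"dx":4.3,"dy":0,"dz":6.7,"rx":0,"ry":0,"rz":0,"hand":1},{"dx":0,"dy":0,"dz":0,"rx":0,"ry":0,"rz":0,"hand":1},{"dx":0,"dy":0,"dz":0,"rx":0,"ry":0,"rz":0,"hand":1}]'
python3 lev.py -.106 0 .103 40 -1
```

```text
clock: 14.9
position: [0.6752, 0.026, 0.1027]
tool_rot: [3.135, 0.693, 0.827]
force: [1.2, 6.4, 21.4]
grip_width: 0.0002
target [0.675 0.026 0.103] R-rpy [3.142 0.698 0.825]
clock 14.9 pos [0.6752 0.026  0.1027] F [ 1.2  6.4 21.4] grip 0.0002
q [-0.54  1.18  0.63  1.03 -0.13  1.59 -0.8 ]
shift now-axes mm [-0.4 -0.  -0. ]  rotvec [ 0.008 -0.005  0.002]  shift after turn mm [-0.4 -0.  -0. ]
TCP in dispenser [-106.3    0.   102.7] F disp [-5.5 -3.4 21.4]
```

Lever at the stop again (21 N). Release.

```bash
python3 -m inch '[{"dx":-4.3,"dy":0,"dz":-6.7,"rx":0,"ry":0,"rz":0,"hand":1},{"dx":-4.3,"dy":0,"dz":-6.7,"rx":0,"ry":0,"rz":0,"hand":1},{"dx":-4.3,"dy":0,"dz":-6.7,"rx":0,"ry":0,"rz":0,"hand":1},{"dx":-4.3,"dy":0,"dz":-6.7,"rx":0,"ry":0,"rz":0,"hand":1},{"dx":-4.3,"dy":0,"dz":-6.7,"rx":0,"ry":0,"rz":0,"hand":1},{"dx":-5,"dy":0,"dz":-8,"rx":0,"ry":0,"rz":0,"hand":1},{"dx":0,"dy":0,"dz":0,"rx":0,"ry":0,"rz":0,"hand":1},{"dx":0,"dy":0,"dz":0,"rx":0,"ry":0,"rz":0,"hand":1},{"dx":0,"dy":0,"dz":0,"rx":0,"ry":0,"rz":0,"hand":1}]'
python3 lev.py -.106 0 .103 40 -1
python3 - <<'E'
from h import *
p,d=bot.grab_frame('side')
cv2.imwrite('pics/p2.png',cv2.resize(p[160:290,270:426],(720,600),interpolation=cv2.INTER_CUBIC)[:,:,::-1])
E
```

```text
clock: 15.8
position: [0.6786, 0.0304, 0.1498]
tool_rot: [3.137, 0.693, 0.828]
force: [0.0, 0.2, -0.7]
grip_width: -0.0004
target [0.675 0.026 0.103] R-rpy [3.142 0.698 0.825]
clock 15.8 pos [0.6786 0.0304 0.1498] F [ 0.   0.2 -0.7] grip -0.0004
q [-0.54  1.14  0.65  1.   -0.12  1.66 -0.79]
shift now-axes mm [25.4  0.3 39.7]  rotvec [ 0.007 -0.005  0.002]  shift after turn mm [25.6  0.5 39.6]
TCP in dispenser [-111.9   -0.5  149.8] F disp [-0.1 -0.1 -0.7]
```

View pics/p2.png

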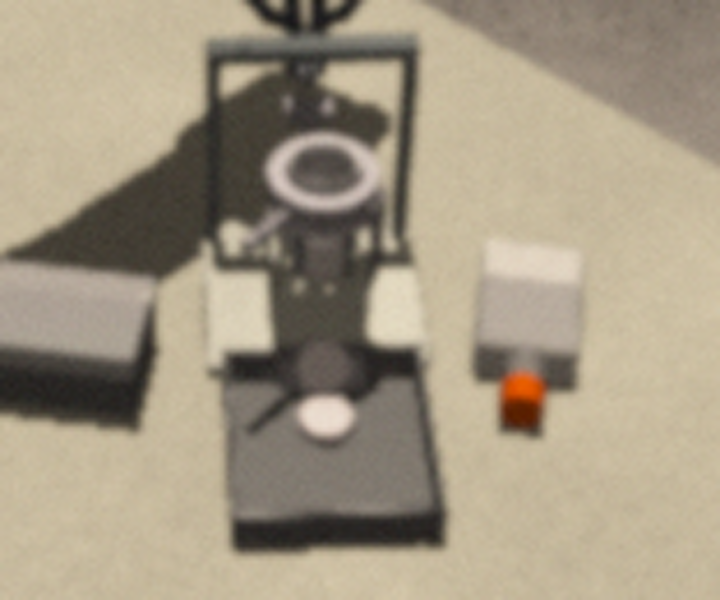

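```bash
cat > dish.py <<'E'
from h import *
Rz=rot([0,0,-2.317])
p,d=bot.grab_frame('side')
for n in('dish0_center','dish1_center','lever_pad','tab'):
    for o in bot.tip_of('side',n)[:5]:
        v,u=o['centre']; z=np.median(d[int(v)-1:int(v)+2,int(u)-1:int(u)+2]); w=unproj('side',u,v,depth=z)
        print(n,round(o['score'],2),np.round([u,v],1),'disp frame mm',np.round(Rz.T@(w-[.603,-.052,0])*1e3,0))
for v in range(228,256,2):
    w=unproj('side',340,v,depth=d[v,340]); print(v,np.round(Rz.T@(w-[.603,-.052,0])*1e3,0))
E
python3 dish.py
```

```text
dish0_center 0.58 [340.2 250.9] disp frame mm [88.  4. 15.]
dish1_center 0.64 [338.2 239.9] disp frame mm [53. -1. 28.]
dish1_center 0.36 [193.5 199.5] disp frame mm [-172. -506.   17.]
tab 0.62 [328.7 212.5] disp frame mm [-21. -28.  80.]
228 [28.  6. 57.]
230 [27.  6. 47.]
232 [26.  7. 36.]
234 [41.  6. 42.]
236 [46.  5. 38.]
238 [51.  5. 34.]
240 [51.  6. 25.]
242 [59.  5. 24.]
244 [67.  4. 24.]
246 [68.  5. 15.]
248 [75.  4. 14.]
250 [88.  3. 19.]
252 [94.  3. 16.]
254 [100.   2.  14.]
```

```bash
python3 -m inch '[{"dx":5,"dy":0,"dz":8,"rx":0,"ry":0,"rz":0,"hand":1},{"dx":4.3,"dy":0,"dz":6.7,"rx":0,"ry":0,"rz":0,"hand":1},{"dx":4.3,"dy":0,"dz":6.7,"rx":0,"ry":0,"rz":0,"hand":1},{"dx":4.3,"dy":0,"dz":6.7,"rx":0,"ry":0,"rz":0,"hand":1},{"dx":2.9,"dy":0,"dz":4.5,"rx":0,"ry":0,"rz":0,"hand":1},{"dx":2.9,"dy":0,"dz":4.5,"rx":0,"ry":0,"rz":0,"hand":1},{"dx":2.8,"dy":0,"dz":4.4,"rx":0,"ry":0,"rz":0,"hand":1},{"dx":0,"dy":0,"dz":0,"rx":0,"ry":0,"rz":0,"hand":1},{"dx":0,"dy":0,"dz":0,"rx":0,"ry":0,"rz":0,"hand":1}]'
python3 lev.py -.106 0 .103 40 -1
python3 - <<'E'
from h import *
p,d=bot.grab_frame('side')
cv2.imwrite('pics/p3.png',cv2.resize(p[160:290,270:426],(720,600),interpolation=cv2.INTER_CUBIC)[:,:,::-1])
E
```

```text
clock: 17.0
position: [0.6751, 0.026, 0.1027]
tool_rot: [3.135, 0.693, 0.827]
force: [0.4, 7.5, 21.8]
grip_width: 0.0001
target [0.675 0.026 0.103] R-rpy [3.142 0.698 0.825]
clock 17.0 pos [0.6751 0.026  0.1027] F [ 0.4  7.5 21.8] grip 0.0001
q [-0.54  1.18  0.63  1.03 -0.13  1.59 -0.8 ]
shift now-axes mm [-0.3 -0.  -0. ]  rotvec [ 0.008 -0.005  0.002]  shift after turn mm [-0.3 -0.  -0. ]
TCP in dispenser [-106.2    0.   102.7] F disp [-5.8 -4.8 21.8]
```

View pics/p3.png

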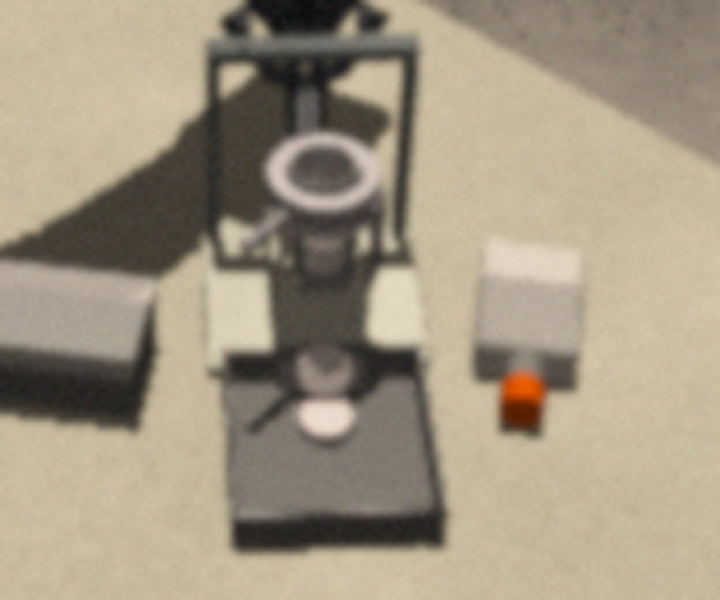

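```bash
python3 dish.py
```

```text
dish0_center 0.48 [343.  253.1] disp frame mm [100.  12.  18.]
tab 0.59 [328.2 212.1] disp frame mm [-19. -30.  83.]
228 [31.  6. 59.]
230 [29.  6. 48.]
232 [30.  6. 40.]
234 [52.  5. 54.]
236 [56.  4. 49.]
238 [60.  4. 44.]
240 [59.  5. 34.]
242 [65.  4. 31.]
244 [70.  4. 27.]
246 [68.  5. 16.]
248 [79.  4. 18.]
250 [87.  3. 18.]
252 [95.  3. 17.]
254 [104.   2.  18.]
```

```bash
python3 -m inch '[{"dx":-4.3,"dy":0,"dz":-6.7,"rx":0,"ry":0,"rz":0,"hand":1},{"dx":-4.3,"dy":0,"dz":-6.7,"rx":0,"ry":0,"rz":0,"hand":1},{"dx":-4.3,"dy":0,"dz":-6.7,"rx":0,"ry":0,"rz":0,"hand":1},{"dx":-4.3,"dy":0,"dz":-6.7,"rx":0,"ry":0,"rz":0,"hand":1},{"dx":-4.3,"dy":0,"dz":-6.7,"rx":0,"ry":0,"rz":0,"hand":1},{"dx":-5,"dy":0,"dz":-8,"rx":0,"ry":0,"rz":0,"hand":1},{"dx":0,"dy":0,"dz":0,"rx":0,"ry":0,"rz":0,"hand":1},{"dx":0,"dy":0,"dz":0,"rx":0,"ry":0,"rz":0,"hand":1},{"dx":0,"dy":0,"dz":0,"rx":0,"ry":0,"rz":0,"hand":1}]'
python3 -m inch '[{"dx":0,"dy":0,"dz":-20,"rx":0,"ry":0,"rz":0,"hand":1},{"dx":0,"dy":0,"dz":-30,"rx":0,"ry":0,"rz":0,"hand":1},{"dx":0,"dy":0,"dz":-30,"rx":0,"ry":0,"rz":0,"hand":1},{"dx":0,"dy":0,"dz":0,"rx":0,"ry":0,"rz":0,"hand":1}]'
python3 dish.py
python3 - <<'E'
from h import *
p,d=bot.grab_frame('side')
cv2.imwrite('pics/p4.png',cv2.resize(p[160:290,270:426],(720,600),interpolation=cv2.INTER_CUBIC)[:,:,::-1])
E
```

```text
clock: 18.2
position: [0.6786, 0.0305, 0.1498]
tool_rot: [3.137, 0.693, 0.828]
force: [-0.6, -0.3, -0.4]
grip_width: 0.0001
clock: 18.6
position: [0.7147, 0.0699, 0.2139]
tool_rot: [3.134, 0.69, 0.828]
force: [-0.1, -0.9, -0.6]
grip_width: -0.0003
dish0_center 0.65 [342.5 250.3] disp frame mm [86. 11. 16.]
lever_pad 0.43 [336.8 180. ] disp frame mm [-289.   18.   -0.]
tab 0.19 [212.7 215.8] disp frame mm [ -84. -424.   17.]
228 [30.  6. 58.]
230 [29.  6. 48.]
232 [29.  7. 39.]
234 [49.  5. 51.]
236 [56.  4. 49.]
238 [58.  4. 42.]
240 [60.  5. 35.]
242 [66.  4. 32.]
244 [69.  4. 26.]
246 [70.  4. 18.]
248 [79.  4. 18.]
250 [88.  3. 19.]
252 [92.  3. 14.]
254 [103.   2.  17.]
```

View pics/p4.png

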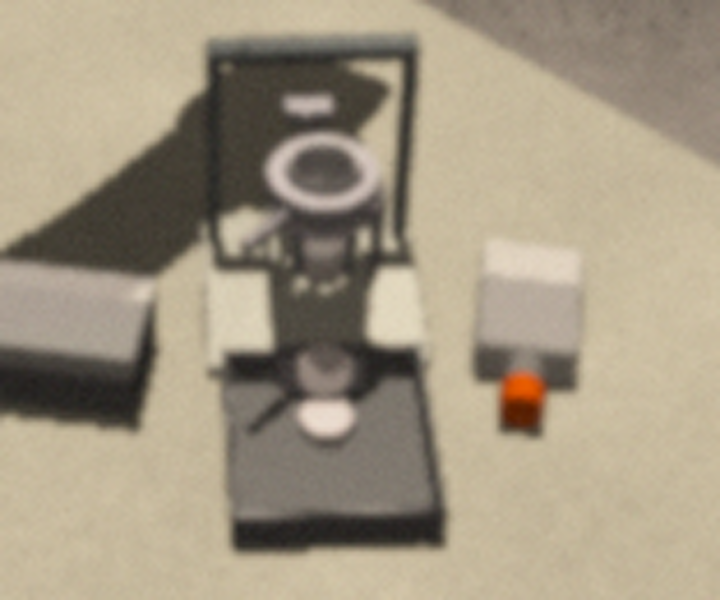

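```bash
python3 -m inch '[{"dx":-19,"dy":0,"dz":-23,"rx":0,"ry":0,"rz":0,"hand":1},{"dx":-19,"dy":0,"dz":-23,"rx":0,"ry":0,"rz":0,"hand":1},{"dx":-19,"dy":0,"dz":-23,"rx":0,"ry":0,"rz":0,"hand":1},{"dx":0,"dy":0,"dz":0,"rx":0,"ry":0.14,"rz":0,"hand":1},{"dx":0,"dy":0,"dz":0,"rx":0,"ry":0.14,"rz":0,"hand":1},{"dx":0,"dy":0,"dz":0,"rx":0,"ry":0.14,"rz":0,"hand":1},{"dx":0,"dy":0,"dz":0,"rx":0,"ry":0.14,"rz":0,"hand":1},{"dx":0,"dy":0,"dz":0,"rx":0,"ry":0.13,"rz":0,"hand":1},{"dx":0,"dy":0,"dz":0,"rx":0,"ry":0,"rz":0,"hand":1}]'
python3 go.py .45 .40 .33 180 0 47
```

```text
clock: 19.8
position: [0.6974, 0.0585, 0.2942]
tool_rot: [3.125, -0.016, 0.835]
force: [0.9, -0.7, 1.4]
grip_width: 0.0003
clock 19.8 pos [0.6974 0.0585 0.2942] F [ 0.9 -0.7  1.4] grip 0.0003
q [-0.53  0.66  0.64  1.35 -0.4   1.24 -0.6 ]
shift now-axes mm [  87.7 -412.   -41.2]  rotvec [ 0.016 -0.016  0.015]  shift after turn mm [  81.  -413.9  -35.8]
```

```bash
python3 -m inch '[{"dx":5,"dy":-30,"dz":-10,"rx":0,"ry":0,"rz":0,"hand":1},{"dx":9,"dy":-40,"dz":-10,"rx":0,"ry":0,"rz":0,"hand":1},{"dx":9,"dy":-40,"dz":-10,"rx":0,"ry":0,"rz":0,"hand":1},{"dx":9,"dy":-40,"dz":-10,"rx":0,"ry":0,"rz":0,"hand":1},{"dx":9,"dy":-40,"dz":0,"rx":0,"ry":0,"rz":0,"hand":1},{"dx":9,"dy":-40,"dz":0,"rx":0,"ry":0,"rz":0,"hand":1},{"dx":9,"dy":-40,"dz":0,"rx":0,"ry":0,"rz":0,"hand":1},{"dx":9,"dy":-40,"dz":0,"rx":0,"ry":0,"rz":0,"hand":1},{"dx":9,"dy":-40,"dz":0,"rx":0,"ry":0,"rz":0,"hand":1},{"dx":0,"dy":0,"dz":0,"rx":0,"ry":0,"rz":0,"hand":1}]'
python3 - <<'E'
from h import *
Rz=rot([0,0,-2.317])
p,d=bot.grab_frame('top')
cv2.imwrite('pics/p5.png',cv2.resize(p[100:300,180:480],(750,500),interpolation=cv2.INTER_CUBIC)[:,:,::-1])
for n in('dish0_center','tab','lever_pad'):
    for o in bot.tip_of('top',n)[:4]:
        v,u=o['centre']; w=unproj('top',u,v,depth=d[int(v),int(u)]); print(n,round(o['score'],2),np.round([u,v]),np.round(Rz.T@(w-[.603,-.052,0])*1e3))
u0,v0=proj('top',[.603,-.052,.11]); print(u0,v0)
for v in range(int(v0)-4,int(v0)+5,2):
    print([tuple(np.round(Rz.T@(unproj('top',u,v,depth=d[v,u])-[.603,-.052,0])*1e3).astype(int)) for u in range(int(u0)-4,int(u0)+5,4)])
E
```

```text
clock: 20.8
position: [0.485, 0.3584, 0.3267]
tool_rot: [3.127, -0.009, 0.848]
force: [0.7, 0.0, 0.4]
grip_width: -0.0001
dish0_center 0.55 [350. 214.] [82.  1. 17.]
dish0_center 0.52 [330. 192.] [ -0.  -2. 103.]
tab 0.54 [333. 214.] [ 53. -50. 161.]
lever_pad 0.51 [300. 166.] [-94. -19. 197.]
330.8358437834341 190.58806206239092
[(np.int64(-19), np.int64(1), np.int64(104)), (np.int64(-11), np.int64(9), np.int64(107)), (np.int64(-3), np.int64(17), np.int64(104))]
[(np.int64(-16), np.int64(-3), np.int64(104)), (np.int64(-7), np.int64(4), np.int64(106)), (np.int64(1), np.int64(13), np.int64(102))]
[(np.int64(-12), np.int64(-7), np.int64(103)), (np.int64(-3), np.int64(0), np.int64(106)), (np.int64(5), np.int64(8), np.int64(103))]
[(np.int64(-1), np.int64(-21), np.int64(176)), (np.int64(1), np.int64(-4), np.int64(107)), (np.int64(8), np.int64(4), np.int64(100))]
[(np.int64(2), np.int64(-24), np.int64(167)), (np.int64(4), np.int64(-8), np.int64(104)), (np.int64(13), np.int64(-1), np.int64(107))]
```

View pics/p5.png

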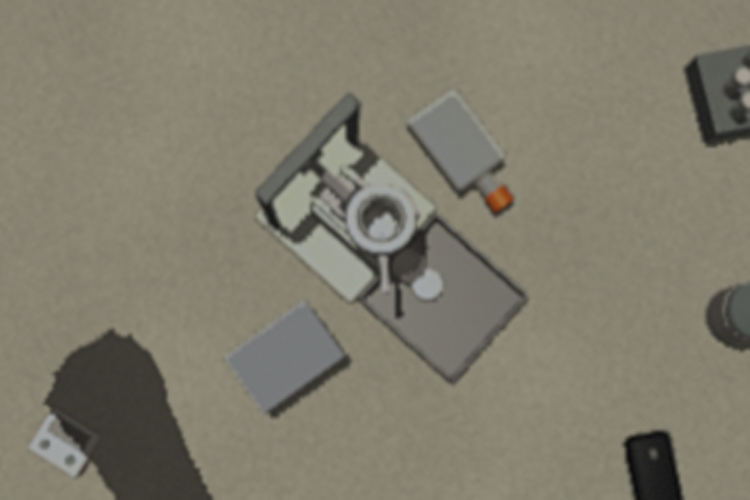

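```bash
python3 -c "
from workcell import bot
print(bot.job_done(), bot.observe()['clock'])"
```

```text
the job is handed in; nothing more can be done
the job is handed in; nothing more can be done
```

The job is handed in. Dishes 0, 1 and 2 are in the catch tray and the other two are still in the tube. It took about 21 s of the 58 s, and I got no verdict back.

I pushed the ring's tab to its stop with closed fingers, feeling 8.8 N there. I then pressed the lever fully down three times with the tool leaning 40° under the guard bar (17 to 22 N at the stop each time), letting it rise fully after each press.

Last checks:
- **Tube:** the top of the stack is at about 104 mm, which fits exactly two dishes left.
- **Ring:** the top camera puts the tab at about 1.17 rad, so the shutter is open at its stop.
- **Lever:** it looks fully up in the side picture.
- **Tray:** dish 0 lies on the floor. Dishes 1 and 2 are leaning on each other near the outlet, centres about 55 mm from the tube's axis and below 45 mm high. That is inside the limits, but I inferred the two dishes from a rise of about 12 mm in the depth readings, because the picture shows them only faintly.
- **Bystanders:** the flask and tip box look unmoved. I compared the others only roughly, and the beaker and the reagent jar were outside my last close-up. The arm felt no contact apart from the ring and the lever.

Some detections disagreed:
- **Tip box:** the first detection placed it on top of the dispenser, which was plainly wrong.
- **Ring angle:** side-camera readings ranged from 1.2 to 1.9 rad or more, because the arm hid the tab or because they came from the wrong spot. I went by contact force and the top view instead.
- **Lever pad:** the last two detections landed on the guard bar and the table, so I judged the lever by eye.

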